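Unlock the loaded drive dock

TASK

Two lockable drive docks stand on the bench; one holds a hard drive, the other only a black dummy blank. Open the combination lock of the dock that holds the drive: turn its dial clockwise until the pointer clicks in at the red mark, without running past it, then turn it back anticlockwise until it clicks in at the green mark, and pull the lock straight up off its shackle without forcing it. Finish still holding the lock in the gripper, level and at rest, a good 10 cm above where it sat, and leave the drive, the other dock's lock and that lock's dial as they are.

Things in the scene. Friction and masses are not known exactly. Their poses are not given: they have to be found in the camera images.
- drive: silver-white hard drive, 147 x 102 x 28 mm, loose in the bay of one of the two docks, under its hasp strap; origin at the centre of its underside, which lies 8 mm above the bench. It may be in either dock and shows which is the loaded one (another drive lies on the bench at the far left, in no dock)
- dock_1: one of two alike grey sheet-metal drive docks, fixed, 246 x 130 mm (local x by y), origin on the bench under its middle; local x runs from the lock end to the drive bay. A fixed steel hasp strap, top 41 mm above the bench, runs from the bay's far end over the bay to a T-head of 48 x 100 mm at local x = -0.082. It is the left one of the pair
- dock_2: the right dock of the pair, the same in every measure, parallel to dock_1
- blank: black plastic dummy blank with a row of ribs and a grey finger notch, 146 x 100 x 26 mm, loose in the bay of the other dock; origin at the centre of its underside, 8 mm above the bench
- bay_1 (a point): centre of the drive bay's floor in dock_1, at dock local (0.034, 0, 0.008); side rails 24 mm high
- bay_2 (a point): the same in dock_2
- shackle_1 (a point): on dock_1 between the legs of its U shackle of 10 mm steel, in the middle of the T-head's top (dock local -0.082, 0, 0.041). The bow is hooked under a staple below; two upright legs at dock local y = +0.023 and -0.023 stand 31 mm above the T-head, hidden inside the lock while it is on
- shackle_2 (a point): the same on dock_2
- lock_1: combination lock on the shackle of dock_1, loose, 0.3 to 0.5 kg: satin block with black ends, 50 x 106 x 42 mm (local x, y, z), origin at the centre of its underside; seated, it is at point shackle_1, axes parallel to the dock's. Two sockets, 1.5 mm clear of the legs, keep it from turning. Grip it across its 50 mm width or by the dial's bar. Opened, it lifts straight off by its weight alone
- lock_2: the lock on dock_2, the same. Inside (both): besides the dial's own wheel, a hidden wheel, at a dial value of 1.65 to 1.85 at first, is carried on clockwise by the dial and stays at the highest value reached while the dial turns back (by up to 2.27 rad). The lock lifts only with that wheel within 0.2 rad of red and the dial within 0.2 rad of green; else it stops within 10 mm
- dial_1 (a joint): angle of lock_1's dial in rad, growing clockwise seen from above, no end stops. At value a the pointer points along the lock's local (-cos a, sin a): at 0 to its -x side. RED mark: 2.356 (135 degrees). GREEN mark: 0.785 (45 degrees). Starts between 0 and 1.571, as a rule in a notch. If red is overrun by over 0.2, turn back to -0.785 and begin again
- dial_2 (a joint): the same for lock_2. Both dials click into a notch at every 0.785 rad (8 to the turn, a mark on the lock's black top at each: six thin white, one broad red, one broad green, 6.5 x 7.5 mm, 22 mm from the axis); a sprung ball pulls the dial into the nearest notch with up to 0.06 N m, also after it is let go within about 0.3 rad of it
- grip_1 (a point): middle of the dial's grip bar, on the dial axis of lock_1 (local 0, 0, 0.058): an upright dark bar 10 mm thick, 34 mm long, 20 mm high (48 to 68 mm above the lock's underside) on a round skirt of 34 mm diameter whose top is 49 mm above the underside. The bar lies along the pointer direction; grip it across its 10 mm
- grip_2 (a point): the same for lock_2
- pointer_1 (a point): the pointing end of lock_1's dial bar, with a white stripe down its end and along that half of its top; 18 mm from the dial axis, as high as grip_1
- pointer_2 (a point): the same for lock_2

How it is judged:
By the outcome, as a careful person would: the job done as asked, in the order asked, and still so for the second after the job is handed in, while the arm keeps its last pose, push and grip.
It also fails if it takes over 58 s, if anything falls off the work surface, if the arm or the gripper's body presses on something with over 40 N, if the wrist force passes 120 N, or if a joint passes its speed limit or range.

ROBOT

A 6-joint arm with a two-finger parallel gripper is mounted at the origin on a cart in front of the work surface, level with it; the furniture and walls round the work are solid. World frame = base frame: x ahead of the robot, y to its left, z up, the work surface at z = 0. Lengths are in m, angles in degrees, forces in N, time in s.
With the tool pointing down it reaches from about 0.325 to 0.775 m from the base axis. Payload 5.5 kg.
Tool frame: the origin (TCP) lies at the centre of the arm's flange, where the gripper is bolted on; the fingertips stand 182 mm ahead of it and the grasp point (between the pads) lies 163 mm ahead of it; z points along the fingers, y is the line along which they close (so a half turn about z gives the same grasp; the last joint's range is limited). The gripper opens to 88 mm and grips with 3 to 60 N. Pads are 20 mm wide; open, the fingers measure 115 mm over their backs; the gripper's body (75 mm by 178 mm) begins 61 mm behind the grasp point.
Start: joints at [71.637, 5.22, 70.514, -0, 104.267, -3.249], TCP at [0.156, 0.579, 0.405] pointing down, gripper open.
Joint ranges: [-164.24, 164.24], [-49.07, 125.15], [9.68, 141.18], [-86.29, 266.29], [3.28, 154.24], [-151.56, 151.56]. Speed limits (degrees/s): [147.25, 147.25, 172.46, 180, 180, 180].

INTERFACE

Orientations are given as [roll, pitch, yaw] about the fixed x, y, z axes, in that order (R = Rz(yaw) Ry(pitch) Rx(roll)).
In Python, from station import r gives the robot as it stands. The module is installed in compiled form; this text tells all that it offers. Calls block until the motion is done:
- r.reach(position, orientation): joint-space move of the TCP to a pose.
- r.servo_line(position, rotation=None, speed=0.15): straight line of the TCP; rotation=None keeps the orientation; speed is the mean speed in m/s.
- r.move_joints(angles): joint-space move.
- r.let_go() and r.grab(squeeze=None): open the fingers fully, or close them until they stop; squeeze is the grip in N (None keeps the last).
- r.wait(seconds).
- r.inverse_kinematics(position, orientation): joint angles nearest the present ones, or None.
- r.sense(): the state.
- r.snapshot(name): name is "scene" or "side" or "wrist"; returns a dict with "frame" (384x512x3 uint8, red, green, blue), "fx", "fy", "cx", "cy" (pixels), "dist_coeffs" ([k1, k2, p1, p2, k3] as OpenCV has them; the pictures are not rectified), "R" (3x3) and "t" (3): a world point X has camera coordinates R X + t. Camera axes: x right, y down, z forward; pixel columns grow to the right and rows downward; lengths in m; the calibration is good to about 2 mm. A picture is of the moment at which its call begins. There is no depth.
A pose or a line that the arm cannot do raises r.IKError and nothing moves.
- r.hand_in(): hands the job in; it is judged then, once.
The state is a dict: "clock": time; "joints": joint angles; "joint_vel": joint speeds; "joint_torque": joint torques, N m; "tcp_pos": TCP position; "orientation": TCP orientation; "contact_force": force on the tool from outside, world axes, zero at the start; "torque": the same for the moment, N m; "opening": finger opening in m; "gripper_force": force on a finger pad.
Only numpy, scipy, OpenCV 4.12 (cv2) and the standard library are available. Lean on these libraries where they do the work, as an engineer would, in place of code of your own. Each camera call takes 0.05 s, during which the arm holds its last target. There are 200 camera calls.

## Working session

There is one attempt and no reset: what is moved stays moved. The work goes in short steps, each a Python script; the robot and the scene stay as the last script left them, time stands still between calls to the robot, and variables do not carry over. Pictures are saved under pics/ and viewed, at most 10 in all, crops included, and the job is handed in when it is done.

```bash
mkdir -p pics; cat > h.py <<'E'
import numpy as np, cv2
from station import r
def snap(n,f):
    s=r.snapshot(n); cv2.imwrite('pics/'+f,s['frame'][:,:,::-1]); np.save('pics/'+f[:-4]+'.npy',s,allow_pickle=True); return s
def load(f): return np.load('pics/'+f+'.npy',allow_pickle=True).item()
def K(s): return np.array([[s['fx'],0,s['cx']],[0,s['fy'],s['cy']],[0,0,1.]])
def ray(s,px):
    u=cv2.undistortPoints(np.array([[px]],float),K(s),np.array(s['dist_coeffs'],float))[0,0]
    R=np.array(s['R']);t=np.array(s['t']); d=R.T@np.array([u[0],u[1],1]); return -R.T@t,d/np.linalg.norm(d)
def onz(s,px,z):
    c,d=ray(s,px); return c+d*(z-c[2])/d[2]
def tri(rs):
    A=sum(np.eye(3)-np.outer(d,d) for c,d in rs); b=sum((np.eye(3)-np.outer(d,d))@c for c,d in rs); p=np.linalg.solve(A,b)
    return p,[np.linalg.norm(np.cross(p-c,d)) for c,d in rs]
def proj(s,X):
    return cv2.projectPoints(np.array(X,float).reshape(-1,1,3),cv2.Rodrigues(np.array(s['R'],float))[0],np.array(s['t'],float),K(s),np.array(s['dist_coeffs'],float))[0][:,0]
E
python3 - <<'E'
from h import *
a=snap('scene','scene.png');b=snap('side','side.png');w=snap('wrist','wrist.png')
for s in (a,b,w): 
    R=np.array(s['R']); print(-R.T@np.array(s['t']),R[2],s['fx'],s['dist_coeffs'])
print(r.sense())
E
```

```text
[0.18858259 0.46533948 0.70723527] [ 0.45815935 -0.52280673 -0.71886239] 397.4716897810996 [-0.00483141  0.          0.          0.          0.        ]
[ 0.25081356 -0.59536816  0.59389451] [ 0.38475418  0.71582284 -0.58271939] 421.45066368324456 [-0.08520033  0.          0.          0.          0.        ]
[0.09104285 0.59797654 0.38337758] [ 0.24234051 -0.06595407 -0.96794687] 303.70107422688096 [-0.01869667  0.          0.          0.          0.        ]
{'clock': 0.15, 'joints': array([ 7.16364365e+01,  5.25537038e+00,  7.05669333e+01,  6.37683084e-04,
        1.04266289e+02, -3.25110380e+00]), 'joint_vel': array([ 0.09530415, -0.06958596, -0.30218107,  0.03669603, -0.07526102,
        0.04025451]), 'joint_torque': array([ 1.12920607e-03, -4.47046602e+01, -4.06907845e+01,  6.97913580e-02,
        2.75097659e-02, -1.07026024e-04]), 'tcp_pos': array([0.15647088, 0.57929606, 0.40373482]), 'orientation': array([-1.79911585e+02, -5.64155815e-03,  1.64887693e+02]), 'contact_force': array([-0.40049909,  0.51712094,  0.48722757]), 'torque': array([-0.02568159, -0.02473557, -0.03047888]), 'gripper_force': 0.0, 'opening': 0.08779997206119186}
```

View pics/scene.png

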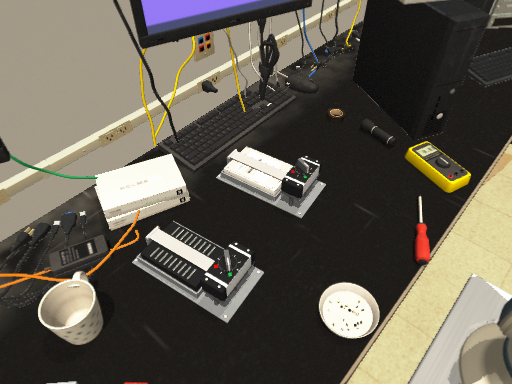

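View pics/side.png

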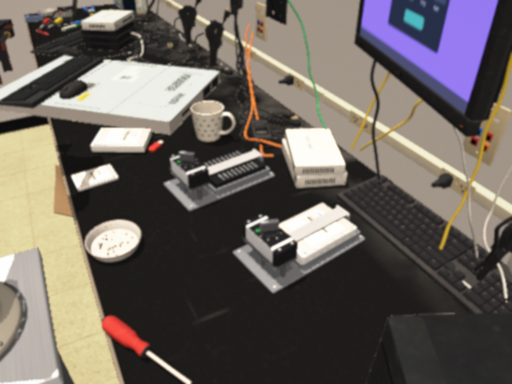

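The scene view shows the loaded dock (white drive) around px (270,175), with its lock at (300,172). The black ribbed blank is in the other dock, lock at (230,265). The side view has the loaded lock at (268,238), nearer that camera, which sits at y<0. So the drive is in the right dock, dock_2.

```bash
python3 - <<'E'
from h import *
a=load('scene');b=load('side')
print('tri',tri([ray(a,(303,166)),ray(b,(266,228))]))
# bench corners of the loaded dock: scene and side at z~0
for s,p in ((a,[(217,176),(300,214),(325,185)]),(b,[(235,252),(272,286),(365,240)])):
    for q in p: print(onz(s,q,0.003).round(3))
A=cv2.resize(a['frame'][140:220,210:330],None,fx=6,fy=6,interpolation=2)
B=cv2.resize(b['frame'][190:290,230:370],None,fx=5,fy=5,interpolation=2)
A=A[:480,:720]
cv2.imwrite('pics/c1.png',A[:,:,::-1]);cv2.imwrite('pics/c2.png',B[:,:,::-1])
E
```

```text
tri (array([ 0.54513819, -0.09643603,  0.09447539]), [np.float64(0.002403741745241889), np.float64(0.0024037417452419255)])
[ 0.743 -0.008  0.003]
[ 0.509 -0.046  0.003]
[ 0.519 -0.162  0.003]
[ 0.505 -0.042  0.003]
[ 0.527 -0.153  0.003]
[ 0.761 -0.134  0.003]
```

View pics/c1.png

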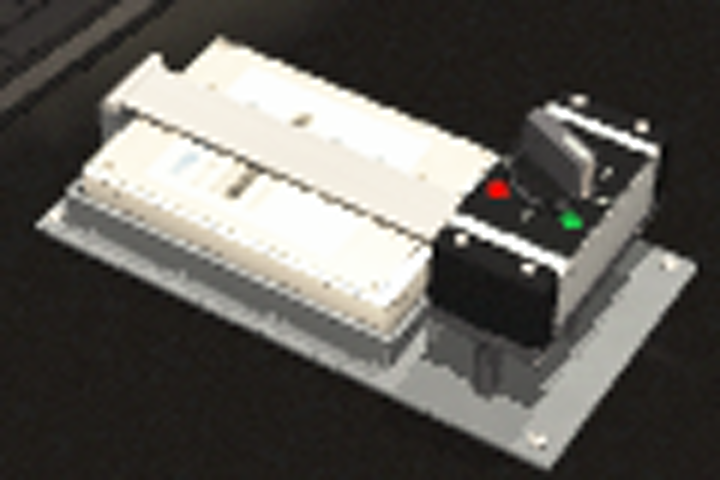

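The crop shows dock_2's lock: red mark at crop (498,188), green at (572,220), and the bar running from upper left to lower right, with the pointer near 0. Next I'll take wrist views from above.

```bash
python3 - <<'E'
from h import *
r.reach([0.54,-0.05,0.38],[180,0,188]); r.wait(.3)
w1=snap('wrist','w1.png')
r.servo_line([0.54,-0.13,0.38]); r.wait(.3)
w2=snap('wrist','w2.png')
print(r.sense()['joints'],r.sense()['clock'])
im=np.hstack([w1['frame'],w2['frame']]); c=proj(w1,[[.545,-.096,.09]])[0],proj(w2,[[.545,-.096,.09]])[0]
print(c)
t=[]
for w,p in zip((w1,w2),c):
    x,y=int(p[0])-60,int(p[1])-70; x=max(x,0);y=max(y,0);print(x,y); t.append(cv2.resize(w['frame'][y:y+140,x:x+120],(480,560),interpolation=2)[:,:400])
cv2.imwrite('pics/ww.png',np.hstack(t)[:,:,::-1])
for w in (w1,w2):
    hsv=cv2.cvtColor(w['frame'],cv2.COLOR_RGB2HSV)
    for n,m in (('red',((hsv[...,0]<8)|(hsv[...,0]>172))&(hsv[...,1]>170)&(hsv[...,2]>110)),('green',(abs(hsv[...,0].astype(int)-62)<18)&(hsv[...,1]>130)&(hsv[...,2]>90))):
        k,l,st,ce=cv2.connectedComponentsWithStats(m.astype(np.uint8))
        for i in range(1,k):
            if st[i,4]>15: print(n,st[i],ce[i].round(1))
E
```

```text
[-1.69906767e+01 -1.89013268e+00  8.02429702e+01  4.78268991e-03
  1.01638995e+02 -1.15039437e+02] 4.1417
(array([205.61220107, 186.3453668 ]), array([291.46538924, 197.94871143]))
145 116
231 127
red [218 202  11   9  64] [223.3 206.1]
green [218 169  10  10  66] [222.2 173.7]
red [301 213  10  10  62] [305.7 217.4]
green [302 181  11  10  69] [306.6 185.5]
```

View pics/ww.png

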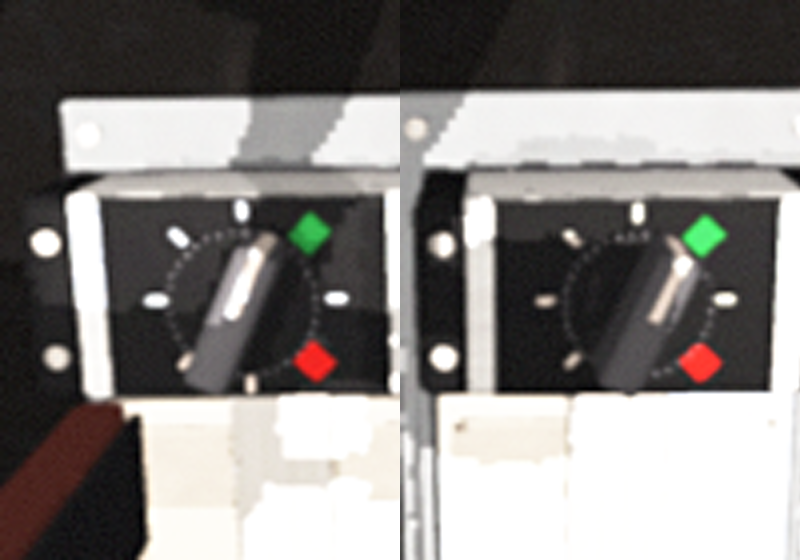

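The wrist pair shows the six white ticks plus green at crop (310,232) and red at (315,361). The dial bar is tilted: its striped pointer end aims up and right, between 0 and green. I'll triangulate the centre and marks, then look straight down on the dial to read the bar.

```bash
cat > m.py <<'E'
from h import *
w1,w2=load('w1'),load('w2')
p1={'c':(206.6,190.4),'g':(222.2,173.7),'r':(223.3,206.1)}
f=lambda x,y,o:(o[0]+(x+.5)/4-.5,o[1]+(y+.5)/4-.5)
p2={'c':f(235.7,299.5,(231,127)),'g':(306.6,185.5),'r':(305.7,217.4)}
P={}
for k in p1:
    P[k],e=tri([ray(w1,p1[k]),ray(w2,p2[k])]); print(k,P[k].round(4),np.round(e,4),onz(w1,p1[k],.0835).round(4),onz(w2,p2[k],.0835).round(4))
d=P['r']-P['g']; print('len',np.linalg.norm(d),'yaw',np.degrees(np.arctan2(d[1],d[0])))
E
python3 - <<'E'
from m import *
r.servo_line([.613,-.096,.37]); r.wait(.3)
w3=snap('wrist','w3.png'); print(r.sense()['clock'])
c=proj(w3,[[.545,-.096,.1]])[0]; x,y=int(c[0])-65,int(c[1])-50; print(x,y)
cv2.imwrite('pics/w3c.png',cv2.resize(w3['frame'][y:y+100,x:x+130],None,fx=6,fy=6,interpolation=2)[:,:,::-1])
hsv=cv2.cvtColor(w3['frame'],cv2.COLOR_RGB2HSV)
for n,m in (('red',((hsv[...,0]<8)|(hsv[...,0]>172))&(hsv[...,1]>170)&(hsv[...,2]>110)),('green',(abs(hsv[...,0].astype(int)-62)<18)&(hsv[...,1]>130)&(hsv[...,2]>90))):
        k,l,st,ce=cv2.connectedComponentsWithStats(m.astype(np.uint8))
        for i in range(1,k):
            if st[i,4]>15: print(n,st[i],ce[i].round(1),onz(w3,ce[i],.0835))
E
```

```text
c [ 0.5511 -0.0959  0.0814] [0. 0.] [ 0.5505 -0.0956  0.0835] [ 0.5504 -0.0962  0.0835]
g [ 0.5328 -0.0829  0.083 ] [0.0001 0.0001] [ 0.5326 -0.0829  0.0835] [ 0.5328 -0.083   0.0835]
r [ 0.5636 -0.0783  0.0842] [0.0002 0.0002] [ 0.5637 -0.0783  0.0835] [ 0.564  -0.0781  0.0835]
len 0.031209082127541407 yaw 8.492129102589521
5.1833
203 62
red [280 132  11  12  78] [284.9 137.4] [ 0.56374384 -0.07831014  0.0835    ]
green [281  95  10  11  73] [285.5  99.9] [ 0.53272811 -0.08285805  0.0835    ]
```

View pics/w3c.png

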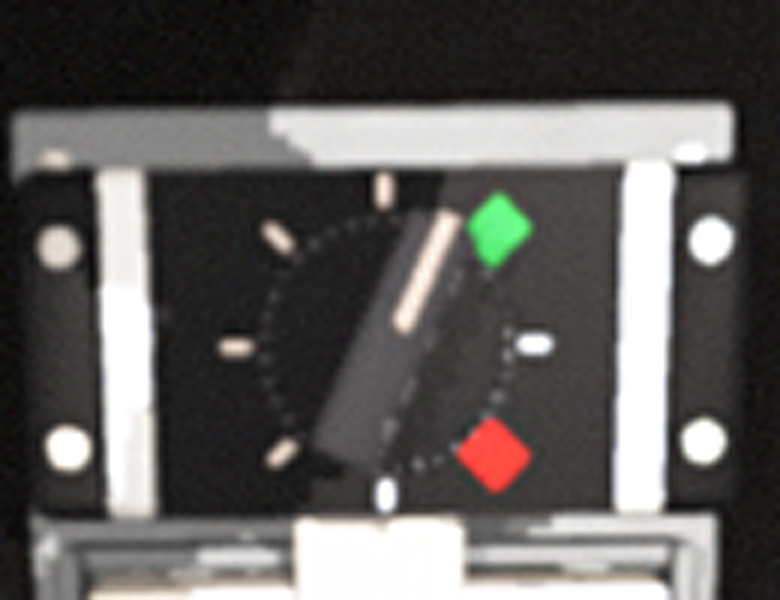

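Looking straight down, the stripe runs from crop (403,328) at the axis to (452,215) at the tip, with the tail end centred near (347,455). Marks triangulate to z≈0.083, 31.2 mm apart, as they should.

```bash
python3 - <<'E'
from m import *
w3=load('w3'); f=lambda x,y:(203+(x+.5)/6-.5,62+(y+.5)/6-.5)
for z in (.107,.109):
    a,b,t=[onz(w3,f(*q),z) for q in ((403,328),(452,215),(347,455))]
    tip=onz(w3,f(437,213),z)
    print(a,b,t,'tip',tip,'mid',(tip+t)/2,'len',np.linalg.norm(tip-t))
    for d in (b-a,tip-t):
        ang=np.degrees(np.arctan2(d[1],d[0])); # local dir (-cos a, sin a) -> 180-a + psi
        print('dir',ang,'a(deg)',180+8.4-ang)
print(r.sense()['joints'])
# dial-axis height from stripe inner point in two views
f4=lambda x,y,o:(o[0]+(x+.5)/4-.5,o[1]+(y+.5)/4-.5)
print(tri([ray(w1,f4(232,313,(145,116))),ray(w2,f4(258,316,(231,127))),ray(w3,f(403,328))]))
E
```

```text
c [ 0.5511 -0.0959  0.0814] [0. 0.] [ 0.5505 -0.0956  0.0835] [ 0.5504 -0.0962  0.0835]
g [ 0.5328 -0.0829  0.083 ] [0.0001 0.0001] [ 0.5326 -0.0829  0.0835] [ 0.5328 -0.083   0.0835]
r [ 0.5636 -0.0783  0.0842] [0.0002 0.0002] [ 0.5637 -0.0783  0.0835] [ 0.564  -0.0781  0.0835]
len 0.031209082127541407 yaw 8.492129102589521
[ 0.54766353 -0.0949638   0.107     ] [ 0.53286713 -0.09084087  0.107     ] [ 0.56482372 -0.09986524  0.107     ] tip [ 0.5328919  -0.09277906  0.107     ] mid [ 0.54885781 -0.09632215  0.107     ] len 0.032708633881439755
dir 164.429843365244 a(deg) 23.970156634755995
dir 167.48791160154474 a(deg) 20.912088398455268
[ 0.54764544 -0.09504538  0.109     ] [ 0.53297071 -0.09095636  0.109     ] [ 0.56466452 -0.09990652  0.109     ] tip [ 0.53299528 -0.0928786   0.109     ] mid [ 0.5488299  -0.09639256  0.109     ] len 0.03243967175580017
dir 164.42984336524387 a(deg) 23.970156634756137
dir 167.48791160154477 a(deg) 20.91208839845524
[-1.20755879e+01  8.08437105e+00  7.08924662e+01 -2.20224679e-03
  1.00989953e+02 -1.10044552e+02]
(array([ 0.54714728, -0.09494885,  0.1079717 ]), [np.float64(0.0004330429213827969), np.float64(0.0007215493987998472), np.float64(0.0005103869682132245)])
```

The dial is at about 23° (off-notch), the axis is near (0.5499, -0.0962), and the bar top measures 0.108, matching the expected 0.109. Now I'll grip the bar and check it.

```bash
python3 - <<'E'
from h import *
def st(t):
    s=r.sense(); print(t,round(s['clock'],2),s['tcp_pos'].round(4),s['orientation'].round(2),'F',s['contact_force'].round(2),'T',s['torque'].round(3),'op',round(s['opening'],4),round(s['gripper_force'],1),'j6',round(s['joints'][5],2))
r.reach([.5499,-.0962,.35],[180,0,165.5])
r.servo_line([.5499,-.0962,.276],speed=.06); r.wait(.3); st('down')
r.grab(30); r.wait(.4); st('grab')
snap('side','g_side.png'); 
E
```

```text
down 7.31 [ 0.5499 -0.0962  0.2762] [1.800e+02 2.000e-02 1.655e+02] F [-0.31 -0.56 -0.16] T [-0.011  0.03   0.033] op 0.0879 0.0 j6 -88.91
grab 8.88 [ 0.5499 -0.0963  0.276 ] [-1.7999e+02  1.0000e-02  1.6550e+02] F [ 0.68 -1.82 -0.13] T [-0.292  0.028 -0.026] op 0.0099 30.0 j6 -88.91
```

Grip confirmed: 9.9 mm opening and low side force. Turning clockwise to red in steps.

```bash
cat >> h.py <<'E'
def st(t):
    s=r.sense(); print(t,round(s['clock'],2),s['tcp_pos'].round(4),s['orientation'].round(2),'F',s['contact_force'].round(2),'T',s['torque'].round(3),'op',round(s['opening'],4),round(s['gripper_force'],1))
def turn(yaws):
    for y in yaws:
        s=r.sense(); j=s['joints'].copy(); j[5]+= (s['orientation'][2]-y+180)%360-180
        r.move_joints(list(j)); 
        st('a=%.1f'%(188.4-y))
E
python3 - <<'E'
from h import *
turn([188.4-a for a in (35,45,60,75,90,100,110,120,128,133,135)])
r.wait(.3); st('red'); snap('scene','red_scene.png'); s=snap('side','red_side.png')
E
```

```text
a=35.0 9.25 [ 0.5499 -0.0961  0.276 ] [179.98  -0.   153.64] F [-0.06 -0.39  1.06] T [-0.012  0.01  -0.09 ] op 0.0099 30.0
a=45.0 9.54 [ 0.55   -0.096   0.2761] [ 1.7996e+02 -1.0000e-02  1.4377e+02] F [ 0.14  0.27 -0.21] T [0.041 0.002 0.011] op 0.0096 30.0
a=60.0 9.9 [ 0.5498 -0.096   0.276 ] [ 1.800e+02 -4.000e-02  1.288e+02] F [-0.45 -0.81  0.71] T [-0.177  0.199 -0.048] op 0.0095 30.0
a=75.0 10.26 [ 0.5498 -0.096   0.276 ] [-1.7999e+02 -3.0000e-02  1.1381e+02] F [-0.83 -1.57  3.23] T [-0.109  0.103 -0.019] op 0.0097 30.0
a=90.0 10.62 [ 0.5499 -0.096   0.2761] [ 1.7998e+02 -4.0000e-02  9.8820e+01] F [ 1.41  0.28 -1.29] T [-0.015 -0.092 -0.081] op 0.0099 30.0
a=100.0 10.91 [ 0.5499 -0.0959  0.276 ] [-1.7999e+02 -5.0000e-02  8.8830e+01] F [-0.17 -0.41  1.67] T [-0.085  0.122  0.065] op 0.0097 30.0
a=110.0 11.2 [ 0.5499 -0.096   0.276 ] [-1.7999e+02 -4.0000e-02  7.8830e+01] F [-0.03  0.13 -0.63] T [-0.147  0.037  0.059] op 0.0097 30.0
a=120.0 11.49 [ 0.5499 -0.096   0.276 ] [-1.7999e+02 -4.0000e-02  6.8840e+01] F [ 0.14 -0.14  1.32] T [-0.173 -0.    -0.045] op 0.01 30.0
a=128.0 11.75 [ 0.55   -0.096   0.2761] [-1.7999e+02 -4.0000e-02  6.0830e+01] F [ 0.44 -0.54  0.49] T [-0.126 -0.042 -0.005] op 0.0097 30.0
a=133.0 12.0 [ 0.55  -0.096  0.276] [-1.7999e+02 -5.0000e-02  5.5770e+01] F [ 1.49  0.15 -0.36] T [-0.046  0.052 -0.093] op 0.0099 30.0
a=135.0 12.25 [ 0.55   -0.0959  0.276 ] [-1.7998e+02 -6.0000e-02  5.3610e+01] F [ 0.37 -0.45 -1.48] T [-0.02   0.     0.021] op 0.0097 30.0
red 12.55 [ 0.55   -0.0959  0.276 ] [-1.7998e+02 -6.0000e-02  5.3450e+01] F [-0.02  0.59 -0.88] T [-0.019 -0.011  0.041] op 0.0096 30.0
```

```bash
python3 - <<'E'
from h import *
w=snap('wrist','redw.png'); a=load('red_scene')
A=cv2.resize(a['frame'][145:205,270:335],(390,384),interpolation=2)
W=w['frame'][100:384,100:412]
W=cv2.resize(W,(410,384))
cv2.imwrite('pics/redv.png',np.hstack([A,W])[:,:,::-1])
E
```

```text
(no output)
```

View pics/redv.png

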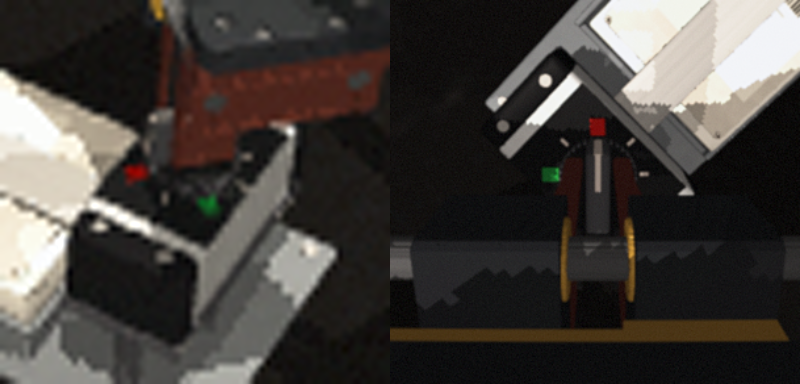

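The wrist view shows the bar's white stripe pointing exactly at the red mark (597,127), held between the pads. Turning back to green.

```bash
python3 - <<'E'
from h import *
turn([188.4-a for a in (120,105,90,75,62,54,48,45)])
r.wait(.3); st('green'); w=snap('wrist','greenw.png')
cv2.imwrite('pics/greenv.png',w['frame'][100:384,100:412][:,:,::-1])
E
```

```text
a=120.0 13.06 [ 0.5499 -0.096   0.276 ] [-1.7997e+02 -4.0000e-02  6.8180e+01] F [-1.44  0.08 -0.1 ] T [-0.026  0.219  0.029] op 0.0096 30.0
a=105.0 13.42 [ 0.5498 -0.096   0.276 ] [-1.7997e+02 -5.0000e-02  8.3060e+01] F [-0.99  0.21 -0.5 ] T [ 0.032  0.157 -0.062] op 0.0095 30.0
a=90.0 13.78 [ 0.5499 -0.096   0.276 ] [-1.7999e+02 -6.0000e-02  9.8020e+01] F [0.11 0.47 0.42] T [-0.061 -0.006  0.033] op 0.0098 30.0
a=75.0 14.13 [ 0.5498 -0.096   0.2761] [-1.7999e+02 -6.0000e-02  1.1298e+02] F [-1.26  0.5  -1.43] T [-0.011  0.242  0.016] op 0.01 30.0
a=62.0 14.47 [ 0.5497 -0.096   0.276 ] [-1.7999e+02 -7.0000e-02  1.2598e+02] F [-0.94 -0.34 -0.25] T [0.015 0.228 0.013] op 0.0099 30.0
a=54.0 14.72 [ 0.5498 -0.096   0.276 ] [ 1.7999e+02 -6.0000e-02  1.3398e+02] F [-0.88 -0.19 -0.13] T [0.005 0.099 0.013] op 0.0099 30.0
a=48.0 14.97 [ 0.5499 -0.096   0.276 ] [ 1.7997e+02 -3.0000e-02  1.4001e+02] F [-0.9   0.02 -0.25] T [-0.04   0.003  0.076] op 0.0098 30.0
a=45.0 15.22 [ 0.5499 -0.0961  0.276 ] [ 1.7997e+02 -2.0000e-02  1.4312e+02] F [-1.09 -0.54  0.75] T [-0.093  0.04   0.033] op 0.0102 30.0
green 15.53 [ 0.5499 -0.0961  0.2761] [ 1.7997e+02 -1.0000e-02  1.4333e+02] F [ 0.29 -1.62  0.02] T [-0.157 -0.003 -0.069] op 0.0097 30.0
```

View pics/greenv.png

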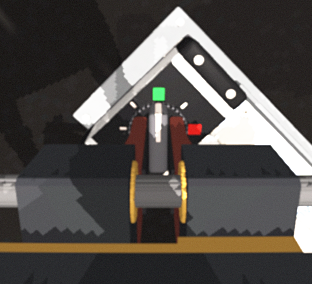

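The stripe now points at the green mark (159,95). Lifting slowly with force checks.

```bash
python3 - <<'E'
from h import *
ok=True; x,y=.5499,-.0961
for dz in (.004,.008,.012,.018,.026,.036):
    r.servo_line([x,y,.276+dz],speed=.03); st(dz)
    s=r.sense()
    if s['contact_force'][2]<-12 or s['opening']<.008: print('STOP'); ok=False; break
if ok:
    r.servo_line([x,y,.41],speed=.06); r.wait(1); st('top')
w=snap('wrist','endw.png'); b=snap('side','ends.png')
B=cv2.resize(b['frame'][110:300,160:380],None,fx=2,fy=2)
cv2.imwrite('pics/endv.png',np.hstack([B[:380],cv2.resize(w['frame'][94:384,100:360],(340,380))])[:,:,::-1])
E
```

```text
0.004 15.86 [ 0.5498 -0.096   0.2796] [ 1.7997e+02 -7.0000e-02  1.4340e+02] F [-0.24  0.48 -3.55] T [ 0.002  0.035 -0.004] op 0.0102 30.0
0.008 16.14 [ 0.5499 -0.0961  0.2843] [ 1.7995e+02 -1.0000e-02  1.4340e+02] F [ 0.2   0.19 -4.42] T [-0.048 -0.016  0.001] op 0.0098 30.0
0.012 16.43 [ 0.55   -0.0961  0.2884] [1.7995e+02 1.0000e-02 1.4340e+02] F [-0.06 -0.76 -4.05] T [-0.084 -0.034 -0.039] op 0.0098 30.0
0.018 16.77 [ 0.55   -0.0961  0.2944] [1.7995e+02 1.0000e-02 1.4340e+02] F [-0.56  0.57 -4.35] T [-0.036 -0.012  0.028] op 0.0095 30.0
0.026 17.19 [ 0.55   -0.0961  0.3024] [1.7995e+02 1.0000e-02 1.4340e+02] F [-0.44  0.36 -3.86] T [-0.024 -0.011  0.01 ] op 0.0098 30.0
0.036 17.68 [ 0.55   -0.0961  0.3123] [179.96   0.   143.4 ] F [ 0.47  0.77 -2.22] T [-0.018  0.043  0.008] op 0.0094 30.0
top 20.46 [ 0.5499 -0.0961  0.41  ] [ 1.7997e+02 -2.0000e-02  1.4340e+02] F [ 0.16 -0.14 -3.33] T [-0.028  0.001  0.025] op 0.0098 30.0
```

View pics/endv.png

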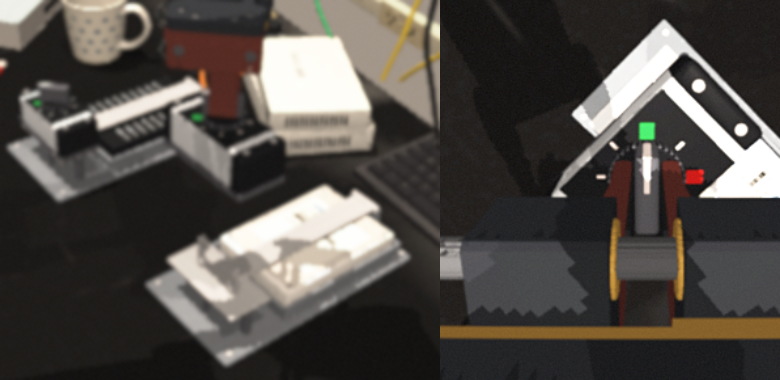

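The side view shows the lock (225,145) held level in the air, 134 mm up. The shackle is bare (205,250), and the drive and the other lock are undisturbed. The pointer is still at green.

```bash
python3 -c "
from station import r
print(r.hand_in())"
```

```text
the job is handed in; nothing more can be done
None
```

I opened the loaded dock's lock (lock_2, on the right-hand dock) by turning the dial clockwise to red and back to green. It came off with only about 4 N, and I handed the job in with it held level and at rest 13 cm above its seat; the last pictures show the drive and the other lock undisturbed.

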